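# Post a sample vial through the spring flap of the drop box

### The arm

A 6-joint arm with a two-finger parallel gripper is mounted at the origin on a cart in front of the work surface, level with it; the furniture and walls round the work are solid. World frame = base frame: x ahead of the robot, y to its left, z up, the work surface at z = 0. Lengths are in mm, angles in rad, forces in N, time in s.
With the tool pointing down it reaches from about 350 to 775 mm from the base axis. Payload 7.3 kg.
Tool frame: the origin (TCP) lies between the finger pads; the fingertips stand bot.tip_extent ahead of it and the grasp point (between the pads) lies 6 mm ahead of it (bot.tip_extent is the distance from the TCP to the fingertips, in mm); x points along the fingers, y is the direction in which the jaws open and shut, and the axes are right-handed (so a half turn about x gives the same grasp; the last joint's range is limited). The gripper opens to 92 mm and grips with 3 to 60 N. Pads are 19 mm wide; open, the fingers measure 130 mm over their backs; the gripper's body (75 mm by 190 mm) begins 47 mm behind the grasp point.
Start: joints at [1.11, 0.342, 1.524, -0, 1.275, -0.146], TCP at [162.538, 499.223, 251.741] pointing down, gripper open.
Joint ranges: [-2.53, 2.53], [-0.77, 2.02], [0.04, 2.7], [-1, 4.14], [0.28, 2.66], [-3.11, 3.11]. Speed limits (rad/s): [2.57, 2.57, 3.14, 3.14, 3.14, 3.14].

### API

Orientations are given as [roll, pitch, yaw] about the fixed x, y, z axes, in that order (R = Rz(yaw) Ry(pitch) Rx(roll)).
In Python, from plant import bot, capture, workorder gives the robot as it stands. The module is installed in compiled form; this text tells all that it offers.
- The arm moves only by the shell command python3 -m crank 'ROWS'. ROWS is JSON, a list of rows, each an object with "linear": the shift along the tool's x, y, z in cm, a list of three; "delta_rot": the turn, a rotation vector about the tool's x, y, z in degrees, a list of three; "fingers": the opening, from 0 (shut) to 1 (fully open). In form: [{"linear": [x, y, z], "delta_rot": [wx, wy, wz], "fingers": fingers}, ...]. A call has exactly 5 rows; each row shifts and turns the commanded pose from where the row before left it, along the tool's axes as they then stand; what a row does not reach is not made up. A row lasts 1/10 s, in which the tool goes at most 50 mm and 8.59 degrees, less where a joint would pass 70% of its speed; a pose out of reach is approached as far as the arm can. A call with a gripper value outside its range is refused whole. The fingers move at their own pace and stop on an object; the grip force is fixed at half the most. Time passes only in rows, so rows that do not move let the fingers close, or fill a call up. It gives the time, the measured TCP pose, the force and the opening at its end, in the units of the state.
- bot.get_obs(): the state, without advancing time (a new reading comes with each control period).
- capture(name): name is "scene" or "top" or "wrist"; returns a dict with "image" (480x640x3 uint8, blue, green, red), "mtx" (3x3 intrinsics, pixels), "dist_coeffs" ([k1, k2, p1, p2, k3] as OpenCV has them; the pictures are not rectified), "pose" (4x4, takes a point from camera to world coordinates). Camera axes: x right, y down, z forward; pixel columns grow to the right and rows downward; lengths in mm; the calibration is good to about 2 mm. A picture is of the moment at which its call begins. There is no depth.
- workorder.close_job(): hands the job in, once; it reports no verdict.
The state is a dict: "time": time; "joint_positions": joint angles; "dq": joint speeds; "tau": joint torques, N m; "tool_pos": TCP position; "tcp_rot": TCP orientation; "contact_force": force on the tool from outside, world axes, zero at the start; "moment": the same for the moment, N m; "grip_width": finger opening in mm.
Only numpy, scipy, OpenCV 4.12 (cv2) and the standard library are available. Lean on these libraries where they do the work, as an engineer would, in place of code of your own. Each camera call takes 0.05 s, during which the arm holds its last target. There are 200 camera calls.

### The job

Put the small white-capped sample vial into the specimen drop box. Keep hold of the vial while you push the spring flap in the top of the box down with it and hold the flap open, let go of the vial once it is through, then draw back so that the flap swings fully shut. Leave the amber bottle standing where it is.

Things in the scene. Friction and masses are not known exactly. Their poses are not given: they have to be found in the camera images.
- vial_center (a point): Centre (half-way up) of the sample vial: a small loose cylinder, milky clear with a white ribbed screw cap, 25 mm diameter, 62 mm tall (the top 11 mm is the cap), 28 to 46 g, standing upright on the desk to the right of the drop box. z axis up along the vial. Gripped near its top, it leaves its lower half free to push the flap.
- drop_box: Drop box: hollow white box fixed to the desk, clear window in its front. Origin: centre of its underside; x from front to back, y along its width, z up. 140 (x) by 190 (y) by 140 mm high, walls 4 mm. Mouth in the top: x -24 to +50 mm, y -75 to +75 mm, closed by the flap; in front of it the top is fixed but hollow below. Inner floor 12 to 28 mm above the desk, sloping to the front.
- flap_aim (a point): Point on the closed flap where to push a vial straight down: 140 mm above the desk, mid-width, 42 mm in front of the hinge, 32 mm behind the mouth's front edge. Fixed to the box, with its axes. The vial passes the flap's free edge with its bottom 66 mm below the box top; let go at 75 to 85 mm it falls clear. Fingers spread along the box's y have room in the mouth.
- flap (a joint): Spring flap angle, rad: 0 = shut (level with the box top), grows as it swings DOWN into the box, to 1.45. Aluminium plate with dark trim round it, 72 mm (hinge to free edge) by 146 by 3 mm, hinged at the mouth's back edge (box x = +50, z = 140 mm; two knuckles rise 4 mm). Takes 1.5 to 4 N at the aim point to push down; a vial merely laid on it does not open it; shuts by itself in about 1 s.
- amber_center (a point): Centre (half-way up) of the amber bottle, a bystander of nearly the vial's size: loose, brown with a shoulder, neck and black cap, 27 mm diameter, 66 mm tall, standing on the desk near the vial, at least 90 mm from it (centres). z axis up along it. The two may stand in either place.
- microscope_foot (a point): Obstacle, not to be touched: a white binocular microscope fixed on the desk to the left of the drop box. This point is on the desk under the middle of it. It reaches 360 mm up, and from the point about 230 mm toward the robot (eyepieces, 280 to 360 mm up), 180 mm away from it, and 110 mm to either side: pass above it or well in front of it.
Mind the look-alikes: they are no part of the job. Leave any green look-alike of the part that bears vial_center alone.

How it is judged:
By the outcome, as a careful person would: the job done as asked, in the order asked, and still so for the second after the job is handed in, with the robot touching nothing.
It also fails if it takes over 48 s, if anything falls off the work surface, if the arm or the gripper's body presses on something with over 40 N, if the wrist force passes 120 N, or if a joint passes its speed limit or range.

## Working session

There is one attempt and no reset: what is moved stays moved. The work goes in short steps, Python scripts to look and compute and a shell command to move; the robot and the scene stay as the last step left them, time stands still between calls to the robot, and variables do not carry over. Pictures are saved under pics/ and viewed, on a budget of 10 in all, crops included, one or two more only if the job needs it, and the job is handed in when it is done.

```bash
mkdir -p pics; python3 - <<'E'
from plant import bot,capture
import cv2,numpy as np
o=bot.get_obs();print({k:np.round(v,3).tolist() for k,v in o.items()},bot.tip_extent)
for n in ("scene","top"):
    c=capture(n);cv2.imwrite(f"pics/{n}1.png",c["image"]);print(n,c["mtx"].tolist(),c["dist_coeffs"],np.round(c["pose"],3).tolist())
E
```

```text
{'time': 0.0, 'joint_positions': [1.11, 0.343, 1.525, -0.0, 1.275, -0.146], 'dq': [-0.0, -0.001, 0.001, 0.002, 0.002, 0.0], 'tau': [-0.001, -43.125, -24.422, 0.072, 0.056, -0.0], 'tool_pos': [162.357, 498.861, 251.026], 'tcp_rot': [-1.713, 1.569, -2.027], 'contact_force': [-0.03, -0.02, -0.532], 'moment': [0.032, 0.013, 0.039], 'grip_width': 91.492} 25.0
scene [[461.0090326070339, 0.0, 325.83325277074266], [0.0, 461.0090326070339, 234.85644031593966], [0.0, 0.0, 1.0]] [-0.0269607  0.         0.         0.         0.       ] [[0.441, -0.613, 0.655, -98.026], [-0.897, -0.304, 0.32, -368.459], [0.003, -0.729, -0.684, 767.918], [0.0, 0.0, 0.0, 1.0]]
top [[551.1662800693128, 0.0, 313.5005199838616], [0.0, 551.1662800693128, 234.39821999039302], [0.0, 0.0, 1.0]] [-0.04758326  0.          0.          0.          0.        ] [[0.159, -0.772, 0.616, -121.62], [-0.987, -0.135, 0.085, -139.513], [0.018, -0.621, -0.783, 965.482], [0.0, 0.0, 0.0, 1.0]]
```

View pics/scene1.png

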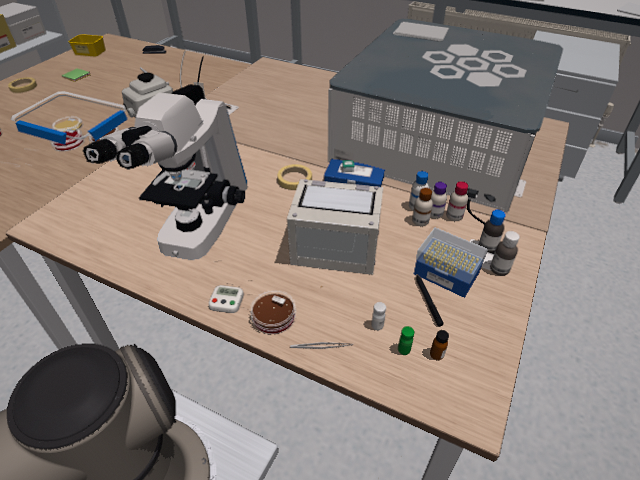

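View pics/top1.png

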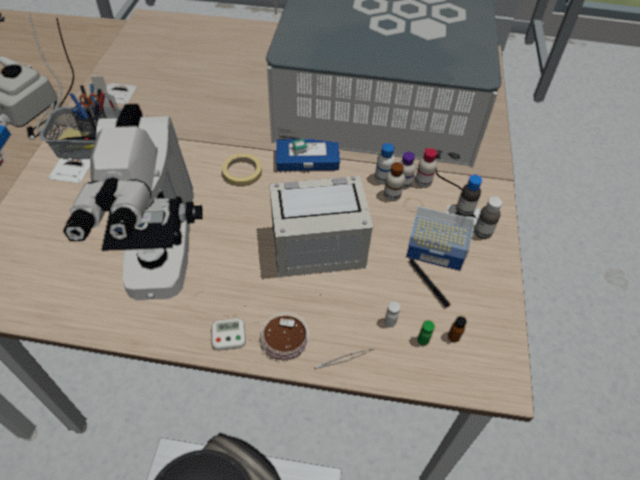

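The scene view shows three candidates: a white-capped vial at (379,316), a green look-alike at (406,341) and the amber bottle at (440,346). In the top view they are at (392,314), (427,333) and (457,329). The milky, white-capped one fits the description. I'll confirm it in an enlarged montage, along with the box corners.

```bash
python3 - <<'E'
import cv2,numpy as np
s=cv2.imread("pics/scene1.png");t=cv2.imread("pics/top1.png")
def cr(i,x,y,w,h,f): return cv2.resize(i[y:y+h,x:x+w],None,fx=f,fy=f,interpolation=cv2.INTER_CUBIC)
# each 400x300, f=4 -> 100x75 ; box f=3.2 -> 125x93.75
m=np.vstack([np.hstack([cr(s,360,295,100,75,4),cr(t,375,290,100,75,4)]),
 np.hstack([cr(s,280,175,120,100,3),np.zeros((300,40,3),np.uint8),cr(t,260,172,120,100,3),np.zeros((300,40,3),np.uint8)])])
cv2.imwrite("pics/m1.png",m)
E
```

```text
(no output)
```

View pics/m1.png

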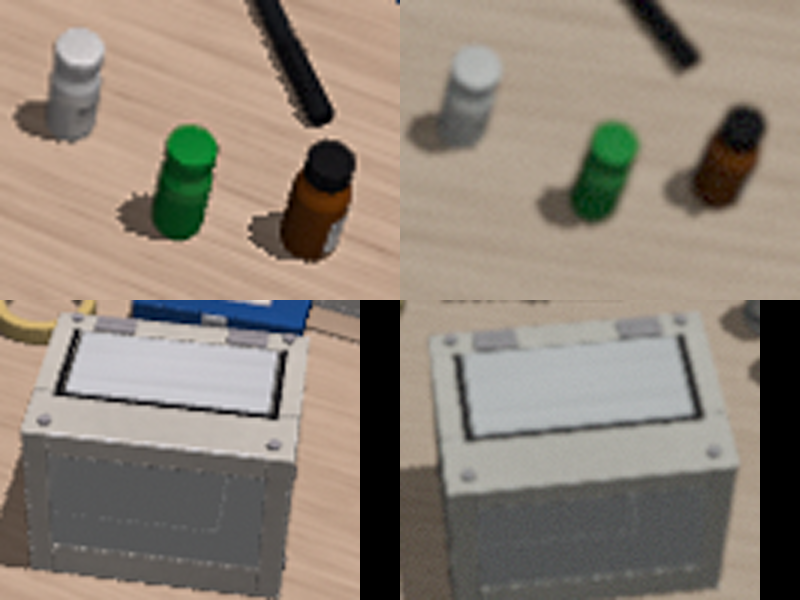

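The crop confirms it: the white-capped milky vial is at top left of each panel, and the green and amber ones are separate. The box corners and dark trim are clear too. Next I solve for the poses.

```bash
cat > h.py <<'E'
import cv2,numpy as np
from scipy.optimize import least_squares
def proj(c,P):
    T=np.linalg.inv(c["pose"]);r=cv2.Rodrigues(T[:3,:3])[0]
    return cv2.projectPoints(np.float64(P).reshape(-1,3),r,T[:3,3],c["mtx"],c["dist_coeffs"])[0].reshape(-1,2)
def onplane(c,uv,z):
    n=cv2.undistortPoints(np.float64(uv).reshape(-1,1,2),c["mtx"],c["dist_coeffs"]).reshape(-1,2)
    d=np.c_[n,np.ones(len(n))]@c["pose"][:3,:3].T;o=c["pose"][:3,3]
    return o+d*((z-o[2])/d[:,2])[:,None]
E
python3 - <<'E'
from plant import bot,capture
from h import *
S,T=capture("scene"),capture("top")
print("vial cap",onplane(S,[[379.75,306.5]],62).round(1),onplane(T,[[394.5,305.5]],62).round(1))
print("vial bot",onplane(S,[[378,326.5]],0).round(1),onplane(T,[[391.25,323.25]],0).round(1))
print("amber cap",onplane(S,[[442.5,334.5]],66).round(1),onplane(T,[[461.5,320.5]],66).round(1))
print("green cap",onplane(S,[[407.5,331.]],62).round(1),onplane(T,[[428.5,324]],62).round(1))
B=np.float64([[-70,95],[-70,-95],[70,-95],[70,95],[-24,75],[-24,-75],[50,-75],[50,75]])
uS=np.float64([[289.3,219],[379.3,229],[382.7,187.7],[302,179.7],[299,206],[372.7,214],[375.7,192.3],[304.3,185.7]])
uT=np.float64([[275.3,236],[372,227],[360,177],[270.3,184.7],[281.3,218.7],[361.3,211],[354.7,183.7],[278.7,190]])
def W(p,B=B):
    c,s=np.cos(p[2]),np.sin(p[2]);return np.c_[B@np.array([[c,s],[-s,c]])+p[:2],np.full(len(B),140)]
for nm,L in (("S",[(S,uS)]),("T",[(T,uT)]),("both",[(S,uS),(T,uT)])):
    f=lambda p:np.concatenate([(proj(c,W(p))-u).ravel() for c,u in L])
    r=least_squares(f,[650,0,0],x_scale=[100,100,1],loss="soft_l1");print(nm,r.x.round(3),"rms",np.sqrt((f(r.x)**2).mean()).round(2),"aim",W(r.x,np.float64([[8,0]])).round(1))
from scipy.spatial.transform import Rotation as R
print(R.from_euler("xyz",bot.get_obs()["tcp_rot"]).as_matrix().round(3))
E
```

```text
vial cap [[ 443.4 -220.4   62. ]] [[ 444.2 -221.6   62. ]]
vial bot [[ 442.2 -222.7    0. ]] [[ 440.8 -223.7    0. ]]
amber cap [[ 431.  -346.8   66. ]] [[ 430.1 -347.9   66. ]]
green cap [[ 413.2 -286.7   62. ]] [[ 414.7 -287.3   62. ]]
S [ 6.05052e+02 -5.39450e+01  3.00000e-01] rms 1.32 aim [[612.7 -51.6 140. ]]
T [ 6.02632e+02 -5.06960e+01  2.88000e-01] rms 1.23 aim [[610.3 -48.4 140. ]]
both [ 6.03565e+02 -5.20140e+01  2.95000e-01] rms 1.38 aim [[611.2 -49.7 140. ]]
[[-0.     0.31   0.951]
 [-0.001  0.951 -0.31 ]
 [-1.    -0.001 -0.   ]]
```

```bash
python3 - <<'E'
from plant import bot,capture
from h import *
S,T=capture("scene"),capture("top")
print("base front/back",onplane(S,[[187,255],[235,185]],0).round(),onplane(T,[[152,296],[175,215]],0).round())
print("eyepieces",onplane(S,[[97,150],[133,157]],300).round(),onplane(T,[[78,232],[121,228]],300).round())
p=np.array([443,-221.5]);R=np.array([[.31,.951],[.951,-.31]])
print("to vial in tool y,z (mm):",R@(p-[162.4,498.9]))
E
```

```text
base front/back [[432. 250.   0.]
 [706. 303.   0.]] [[421. 265.   0.]
 [638. 287.   0.]]
eyepieces [[368. 332. 300.]
 [380. 255. 300.]] [[343. 292. 300.]
 [362. 229. 300.]]
to vial in tool y,z (mm): [-598.1144  490.1746]
```

```bash
python3 -m crank '[{"linear":[-3.6,0,0],"delta_rot":[-7,0,0],"fingers":0.55},{"linear":[-3.6,0,0],"delta_rot":[-7,0,0],"fingers":0.55},{"linear":[-3.6,0,0],"delta_rot":[-7,0,0],"fingers":0.55},{"linear":[-3.6,0,0],"delta_rot":[-7,0,0],"fingers":0.55},{"linear":[-3.6,0,0],"delta_rot":[-7,0,0],"fingers":0.55}]'
cat > go.py <<'E'
import sys,numpy as np
from plant import bot
from scipy.spatial.transform import Rotation as R
o=bot.get_obs();M=R.from_euler("xyz",o["tcp_rot"]).as_matrix()
print(o["time"],np.round(o["tool_pos"],1),"grip",round(o["grip_width"],1),"F",np.round(o["contact_force"],1),"x",M[:,0].round(3),"y yaw",np.degrees(np.arctan2(M[1,1],M[0,1])).round(1))
for a in sys.argv[1:]: print(a,"-> tool cm",(M.T@(np.array(eval(a))-o["tool_pos"])/10).round(2))
E
python3 go.py '[370,130,430]'
```

```text
time: 0.8
tool_pos: [162.4, 498.9, 433.3]
tcp_rot: [0.861, 1.571, 1.162]
contact_force: [1.7, 0.3, -1.3]
grip_width: 56.4
0.8 [162.4 498.9 433.3] grip 56.4 F [ 1.7  0.3 -1.3] x [ 0.  0. -1.] y yaw 107.3
[370,130,430] -> tool cm [  0.32 -41.39   8.89]
```

```bash
python3 -m crank '[{"linear":[0,-4.1,0.9],"delta_rot":[0,0,0],"fingers":0.55},{"linear":[0,-4.1,0.9],"delta_rot":[0,0,0],"fingers":0.55},{"linear":[0,-4.1,0.9],"delta_rot":[0,0,0],"fingers":0.55},{"linear":[0,-4.1,0.9],"delta_rot":[0,0,0],"fingers":0.55},{"linear":[0,-4.1,0.9],"delta_rot":[0,0,0],"fingers":0.55}]'
python3 -m crank '[{"linear":[0,-4.1,0.9],"delta_rot":[0,0,0],"fingers":0.55},{"linear":[0,-4.1,0.9],"delta_rot":[0,0,0],"fingers":0.55},{"linear":[0,-4.1,0.9],"delta_rot":[0,0,0],"fingers":0.55},{"linear":[0,-4.1,0.9],"delta_rot":[0,0,0],"fingers":0.55},{"linear":[0,-4.1,0.9],"delta_rot":[0,0,0],"fingers":0.55}]'
python3 go.py '[443,-221.5,200]'
```

```text
time: 1.3
tool_pos: [265.7, 314.7, 431.8]
tcp_rot: [0.275, 1.57, 0.572]
contact_force: [1.5, 0.3, -0.5]
grip_width: 50.7
time: 1.8
tool_pos: [368.6, 131.7, 431.9]
tcp_rot: [0.151, 1.57, 0.447]
contact_force: [0.7, 0.3, -0.4]
grip_width: 50.4
1.8 [368.6 131.7 431.9] grip 50.4 F [ 0.7  0.3 -0.4] x [ 0.001  0.    -1.   ] y yaw 107.0
[443,-221.5,200] -> tool cm [ 23.18 -35.95  -3.2 ]
```

```bash
python3 -m crank '[{"linear":[1.3,-3.6,-0.3],"delta_rot":[0,0,0],"fingers":0.55},{"linear":[1.3,-3.6,-0.3],"delta_rot":[0,0,0],"fingers":0.55},{"linear":[1.3,-3.6,-0.3],"delta_rot":[0,0,0],"fingers":0.55},{"linear":[1.3,-3.6,-0.3],"delta_rot":[0,0,0],"fingers":0.55},{"linear":[1.8,-3.6,-0.3],"delta_rot":[0,0,0],"fingers":0.55}]'
python3 -m crank '[{"linear":[3.0,-3.6,-0.3],"delta_rot":[0,0,0],"fingers":0.55},{"linear":[3.2,-3.6,-0.3],"delta_rot":[0,0,0],"fingers":0.55},{"linear":[3.2,-3.6,-0.3],"delta_rot":[0,0,0],"fingers":0.55},{"linear":[3.2,-3.6,-0.3],"delta_rot":[0,0,0],"fingers":0.55},{"linear":[3.2,-3.5,-0.5],"delta_rot":[0,0,0],"fingers":0.55}]'
python3 go.py '[443,-221.5,200]'
python3 - <<'E'
from plant import capture
from h import *
c=capture("wrist");im=c["image"].copy()
for P in ([443,-221.5,62],[443,-221.5,0]):
    p=proj(c,P)[0];print(p.round(1));cv2.drawMarker(im,tuple(int(v) for v in p.round()),(0,0,255),0,8,1)
cv2.imwrite("pics/w1.png",im)
E
```

```text
time: 2.3
tool_pos: [406.6, -44.8, 361.7]
tcp_rot: [-0.489, 1.569, -0.193]
contact_force: [0.9, 1.4, -0.0]
grip_width: 49.8
time: 2.8
tool_pos: [442.5, -220.9, 202.5]
tcp_rot: [-0.59, 1.57, -0.294]
contact_force: [1.2, -0.2, -0.3]
grip_width: 50.7
2.8 [ 442.5 -220.9  202.5] grip 50.7 F [ 1.2 -0.2 -0.3] x [ 0.001 -0.    -1.   ] y yaw 107.0
[443,-221.5,200] -> tool cm [ 0.25 -0.07  0.03]
[315.3 230.4]
[315.5 211. ]
```

View pics/w1.png

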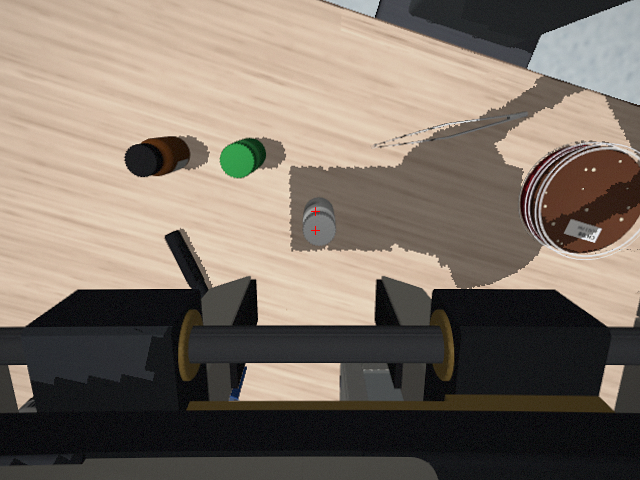

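The wrist view shows the white cap centred at (319,231), against my prediction of (315,230). The vial is therefore about 2.5 mm toward +tool y, with green at (243,158) and amber at (145,160) well clear. I'll descend and grip.

```bash
python3 -m crank '[{"linear":[3.5,0.2,0],"delta_rot":[0,0,0],"fingers":0.55},{"linear":[3.5,0,0],"delta_rot":[0,0,0],"fingers":0.55},{"linear":[3.5,0,0],"delta_rot":[0,0,0],"fingers":0.55},{"linear":[2.6,0,0],"delta_rot":[0,0,0],"fingers":0.55},{"linear":[1.5,0,0],"delta_rot":[0,0,0],"fingers":0.55}]'
python3 -m crank '[{"linear":[0,0,0],"delta_rot":[0,0,0],"fingers":0.55},{"linear":[0,0,0],"delta_rot":[0,0,0],"fingers":0.25},{"linear":[0,0,0],"delta_rot":[0,0,0],"fingers":0.1},{"linear":[0,0,0],"delta_rot":[0,0,0],"fingers":0.1},{"linear":[0,0,0],"delta_rot":[0,0,0],"fingers":0.1}]'
python3 -m crank '[{"linear":[0,0,0],"delta_rot":[0,0,0],"fingers":0.1},{"linear":[0,0,0],"delta_rot":[0,0,0],"fingers":0.1},{"linear":[0,0,0],"delta_rot":[0,0,0],"fingers":0.1},{"linear":[0,0,0],"delta_rot":[0,0,0],"fingers":0.1},{"linear":[0,0,0],"delta_rot":[0,0,0],"fingers":0.1}]'
```

```text
time: 3.35
tool_pos: [440.8, -216.8, 55.5]
tcp_rot: [2.207, 1.568, 2.503]
contact_force: [-0.6, 0.3, -0.2]
grip_width: 50.5
time: 3.85
tool_pos: [442.2, -217.7, 58.5]
tcp_rot: [-0.87, 1.569, -0.573]
contact_force: [0.0, -0.5, 1.5]
grip_width: 24.1
time: 4.35
tool_pos: [442.3, -217.8, 58.4]
tcp_rot: [-0.824, 1.569, -0.528]
contact_force: [-0.4, 0.2, 6.4]
grip_width: 23.9
```

Gripped at 24 mm. Lifting.

```bash
python3 -m crank '[{"linear":[-2,0,0],"delta_rot":[0,0,0],"fingers":0.1},{"linear":[-4.5,0,0],"delta_rot":[0,0,0],"fingers":0.1},{"linear":[-4.8,0,0],"delta_rot":[0,0,0],"fingers":0.1},{"linear":[-4.8,0,0],"delta_rot":[0,0,0],"fingers":0.1},{"linear":[-4.0,0,0],"delta_rot":[0,0,0],"fingers":0.1}]'
python3 go.py '[611.2,-49.7,258]'
```

```text
time: 4.85
tool_pos: [441.7, -217.4, 261.3]
tcp_rot: [-0.866, 1.569, -0.57]
contact_force: [1.6, 0.1, -1.2]
grip_width: 23.8
4.85 [ 441.7 -217.4  261.3] grip 23.8 F [ 1.6  0.1 -1.2] x [ 0.001 -0.001 -1.   ] y yaw 107.0
[611.2,-49.7,258] -> tool cm [ 0.34 11.1  21.1 ]
```

```bash
python3 -m crank '[{"linear":[0,2.2,4.0],"delta_rot":[0,0,0],"fingers":0.1},{"linear":[0,2.2,4.4],"delta_rot":[0,0,0],"fingers":0.1},{"linear":[0,2.2,4.4],"delta_rot":[0,0,0],"fingers":0.1},{"linear":[0,2.2,4.4],"delta_rot":[0,0,0],"fingers":0.1},{"linear":[0,2.2,3.8],"delta_rot":[0,0,0],"fingers":0.1}]'
python3 -m crank '[{"linear":[0,0,0],"delta_rot":[0,0,0],"fingers":0.1},{"linear":[0,0,0],"delta_rot":[0,0,0],"fingers":0.1},{"linear":[0,0,0],"delta_rot":[0,0,0],"fingers":0.1},{"linear":[0,0,0],"delta_rot":[0,0,0],"fingers":0.1},{"linear":[0,0,0],"delta_rot":[0,0,0],"fingers":0.1}]'
python3 go.py '[611.2,-49.7,258]'
python3 - <<'E'
from plant import capture,bot
from h import *
t=bot.get_obs()["tool_pos"];out=[]
for n in("scene","top"):
    c=capture(n);im=c["image"].copy()
    for P in (t-[0,0,58.4],[t[0],t[1],140],[611.2,-49.7,140]):
        print(n,proj(c,P)[0].round(1))
    x,y=(270,120) if n=="scene" else (250,110)
    out.append(cv2.resize(c["image"][y:y+150,x:x+130],None,fx=3,fy=3,interpolation=cv2.INTER_CUBIC))
    cv2.imwrite(f"pics/{n}2.png",c["image"])
cv2.imwrite("pics/m2.png",np.hstack(out))
E
```

```text
time: 5.35
tool_pos: [611.8, -49.2, 258.4]
tcp_rot: [2.352, 1.57, 2.648]
contact_force: [-0.2, -0.7, -0.6]
grip_width: 24.1
time: 5.85
tool_pos: [610.1, -52.1, 259.1]
tcp_rot: [-0.588, 1.571, -0.294]
contact_force: [0.2, -0.6, -0.8]
grip_width: 24.3
5.85 [610.1 -52.1 259.1] grip 24.3 F [ 0.2 -0.6 -0.8] x [ 0. -0. -1.] y yaw 106.9
[611.2,-49.7,258] -> tool cm [0.11 0.19 0.18]
scene [338.7 178.4]
scene [338.  201.3]
scene [337.3 200.7]
top [321.8 181.5]
top [320.9 202.6]
top [319.8 202. ]
```

View pics/m2.png

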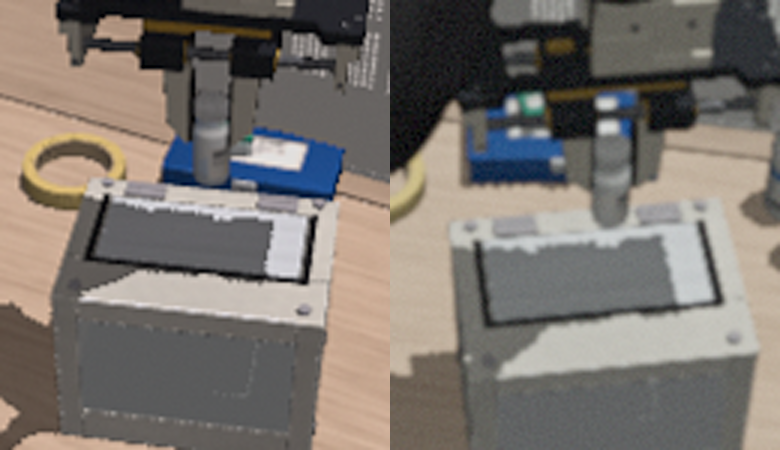

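The picture shows the vial upright, with its bottom at scene (340,180) and top (324,182). The aim point falls where it should in the mouth in both views, within about 1 px. I'll nudge about 3 mm and push down.

```bash
python3 -m crank '[{"linear":[2.5,0.25,0.15],"delta_rot":[0,0,0],"fingers":0.1},{"linear":[2.0,0,0],"delta_rot":[0,0,0],"fingers":0.1},{"linear":[1.2,0,0],"delta_rot":[0,0,0],"fingers":0.1},{"linear":[1.2,0,0],"delta_rot":[0,0,0],"fingers":0.1},{"linear":[1.2,0,0],"delta_rot":[0,0,0],"fingers":0.1}]'
python3 go.py '[611.2,-49.7,118]'
```

```text
time: 6.45
tool_pos: [612.1, -48.4, 178.4]
tcp_rot: [-0.425, 1.568, -0.129]
contact_force: [0.2, -0.2, 4.0]
grip_width: 24.1
6.45 [612.1 -48.4 178.4] grip 24.1 F [ 0.2 -0.2  4. ] x [ 0.003 -0.    -1.   ] y yaw 107.0
[611.2,-49.7,118] -> tool cm [ 6.04 -0.09 -0.15]
```

The reading is 4 N upward, which is the flap. I'll continue to release depth.

```bash
python3 -m crank '[{"linear":[1.2,0,0],"delta_rot":[0,0,0],"fingers":0.1},{"linear":[1.2,0,0],"delta_rot":[0,0,0],"fingers":0.1},{"linear":[1.2,0,0],"delta_rot":[0,0,0],"fingers":0.1},{"linear":[1.2,0,0],"delta_rot":[0,0,0],"fingers":0.1},{"linear":[1.2,0,0],"delta_rot":[0,0,0],"fingers":0.1}]'
python3 -m crank '[{"linear":[0,0,0],"delta_rot":[0,0,0],"fingers":0.1},{"linear":[0,0,0],"delta_rot":[0,0,0],"fingers":0.1},{"linear":[0,0,0],"delta_rot":[0,0,0],"fingers":0.1},{"linear":[0,0,0],"delta_rot":[0,0,0],"fingers":0.1},{"linear":[0,0,0],"delta_rot":[0,0,0],"fingers":0.1}]'
python3 go.py
python3 - <<'E'
from plant import capture
from h import *
out=[]
for n,x,y in(("scene",270,120),("top",250,110)):
    out.append(cv2.resize(capture(n)["image"][y:y+150,x:x+130],None,fx=3,fy=3,interpolation=cv2.INTER_CUBIC))
cv2.imwrite("pics/m3.png",np.hstack(out))
E
```

```text
time: 6.95
tool_pos: [610.9, -48.1, 116.3]
tcp_rot: [2.591, 1.57, 2.887]
contact_force: [-1.3, -1.5, 0.5]
grip_width: 24.3
time: 7.45
tool_pos: [611.5, -48.2, 118.2]
tcp_rot: [-0.401, 1.57, -0.105]
contact_force: [-1.1, 0.7, -1.2]
grip_width: 24.5
7.45 [611.5 -48.2 118.2] grip 24.5 F [-1.1  0.7 -1.2] x [ 0.001 -0.    -1.   ] y yaw 107.0
```

View pics/m3.png

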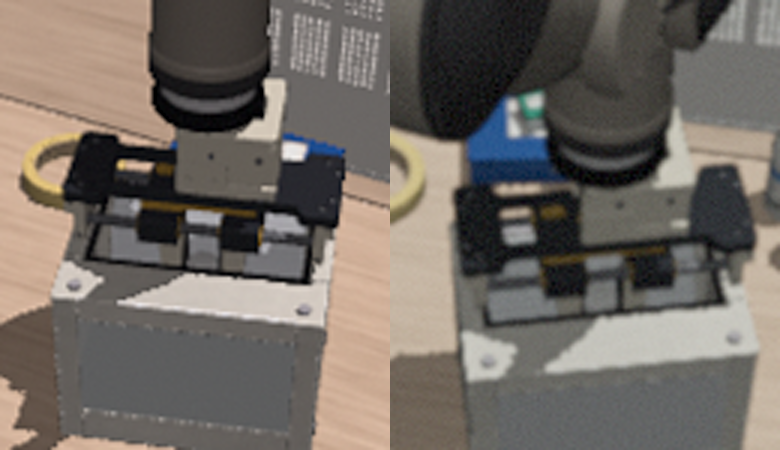

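The gripper is in the mouth and the flap is down: the plate lies dark and steep inside, and the vertical force is gone. Releasing at about 80 mm depth.

```bash
python3 -m crank '[{"linear":[0,0,0],"delta_rot":[0,0,0],"fingers":0.6},{"linear":[0,0,0],"delta_rot":[0,0,0],"fingers":0.6},{"linear":[0,0,0],"delta_rot":[0,0,0],"fingers":0.6},{"linear":[0,0,0],"delta_rot":[0,0,0],"fingers":0.6},{"linear":[0,0,0],"delta_rot":[0,0,0],"fingers":0.6}]'
python3 -m crank '[{"linear":[0,0,0],"delta_rot":[0,0,0],"fingers":0.6},{"linear":[0,0,0],"delta_rot":[0,0,0],"fingers":0.6},{"linear":[-1,0,0],"delta_rot":[0,0,0],"fingers":0.6},{"linear":[-1,0,0],"delta_rot":[0,0,0],"fingers":0.6},{"linear":[-1,0,0],"delta_rot":[0,0,0],"fingers":0.6}]'
python3 -m crank '[{"linear":[-2,0,0],"delta_rot":[0,0,0],"fingers":0.6},{"linear":[-3,0,0],"delta_rot":[0,0,0],"fingers":0.6},{"linear":[-4,0,0],"delta_rot":[0,0,0],"fingers":0.6},{"linear":[-4,0,0],"delta_rot":[0,0,0],"fingers":0.6},{"linear":[-4,0,0],"delta_rot":[0,0,0],"fingers":0.6}]'
```

```text
time: 8.05
tool_pos: [611.3, -48.2, 117.8]
tcp_rot: [-0.151, 1.571, 0.145]
contact_force: [-1.2, -0.9, 0.5]
grip_width: 54.8
time: 8.55
tool_pos: [611.7, -48.2, 149.1]
tcp_rot: [-0.365, 1.569, -0.069]
contact_force: [0.6, -0.7, 0.3]
grip_width: 55.3
time: 9.05
tool_pos: [611.1, -48.1, 320.6]
tcp_rot: [-0.366, 1.569, -0.07]
contact_force: [0.8, 0.7, -0.2]
grip_width: 54.8
```

```bash
python3 -m crank '[{"linear":[-1,-2,0],"delta_rot":[0,0,0],"fingers":0.6},{"linear":[-1,-2,0],"delta_rot":[0,0,0],"fingers":0.6},{"linear":[-1,-2,0],"delta_rot":[0,0,0],"fingers":0.6},{"linear":[0,-2,0],"delta_rot":[0,0,0],"fingers":0.6},{"linear":[0,-2,0],"delta_rot":[0,0,0],"fingers":0.6}]'
python3 -m crank '[{"linear":[0,0,0],"delta_rot":[0,0,0],"fingers":0.6},{"linear":[0,0,0],"delta_rot":[0,0,0],"fingers":0.6},{"linear":[0,0,0],"delta_rot":[0,0,0],"fingers":0.6},{"linear":[0,0,0],"delta_rot":[0,0,0],"fingers":0.6},{"linear":[0,0,0],"delta_rot":[0,0,0],"fingers":0.6}]'
python3 -m crank '[{"linear":[0,0,0],"delta_rot":[0,0,0],"fingers":0.6},{"linear":[0,0,0],"delta_rot":[0,0,0],"fingers":0.6},{"linear":[0,0,0],"delta_rot":[0,0,0],"fingers":0.6},{"linear":[0,0,0],"delta_rot":[0,0,0],"fingers":0.6},{"linear":[0,0,0],"delta_rot":[0,0,0],"fingers":0.6}]'
python3 - <<'E'
from plant import capture
from h import *
a=capture("scene")["image"];b=capture("top")["image"]
f=lambda i,x,y,w,h,s:cv2.resize(i[y:y+h,x:x+w],None,fx=s,fy=s,interpolation=cv2.INTER_CUBIC)
g=f(a,280,172,100,100,4);g2=cv2.convertScaleAbs(f(b,262,168,100,100,4),alpha=1.3)
l=f(a,340,290,133,66,3)[:198,:399];l2=f(b,340,285,133,66,3)[:198,:399]
cv2.imwrite("pics/m4.png",np.vstack([np.hstack([g,g2])[:,:798],np.hstack([l,l2])]))
E
```

```text
time: 9.55
tool_pos: [640.7, -144.5, 349.5]
tcp_rot: [-0.543, 1.568, -0.247]
contact_force: [0.5, 0.5, -0.4]
grip_width: 55.0
time: 10.05
tool_pos: [640.4, -143.0, 348.1]
tcp_rot: [-0.183, 1.57, 0.114]
contact_force: [-0.9, 0.1, 0.6]
grip_width: 55.3
time: 10.55
tool_pos: [640.4, -143.8, 347.7]
tcp_rot: [1.576, 1.571, 1.872]
contact_force: [0.7, -0.9, -0.8]
grip_width: 55.1
```

View pics/m4.png

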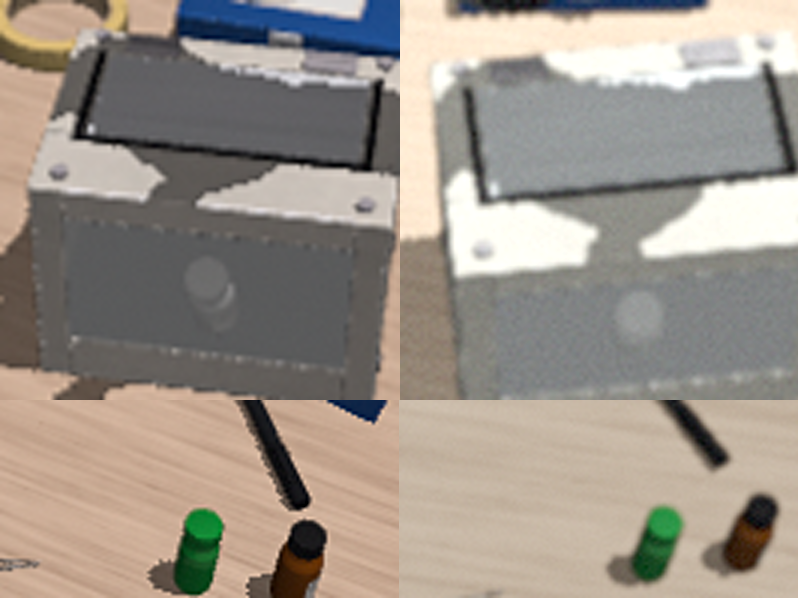

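The vial is visible through the front window (scene crop about (210,290)). The flap is flush with the box top, and the green look-alike and amber bottle haven't moved. Handing in.

```bash
python3 -c "
from plant import workorder
print(workorder.close_job())"
```

```text
the job is handed in; nothing more can be done
None
```

The white-capped vial is in the drop box and the job is handed in at about 10.6 s of robot time. No verdict was reported.

- **What I did:** I gripped the vial near its cap and pushed the flap down with it at the aim point, feeling about 4 N on the way. I let go with the vial's bottom about 80 mm below the box top, then drew up and aside.
- **Last pictures:** The vial shows through the front window and the flap looks flush with the box top. The amber bottle and the green look-alike stand where they were.
- **Robot:** It is clear of everything, about 350 mm up, with force readings back at noise level.
- **Disagreements:** The vial was about 2.5 mm off my first estimate in the wrist view, and I corrected for it. A brief reading of about 6 N appeared just after gripping and had gone once the vial was lifted. I have no direct reading of the flap angle, so "shut" rests on the pictures.

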